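# Clamp the glued tail fin

### The arm

A 6-joint arm with a two-finger parallel gripper is mounted at the origin on the work surface. World frame = base frame: x ahead of the robot, y to its left, z up, the work surface at z = 0. Lengths are in m, angles in rad, forces in N, time in s.
With the tool pointing down it reaches from about 0.425 to 0.95 m from the base axis. Payload 3.5 kg.
Tool frame: the origin (TCP) lies between the finger pads; the fingertips stand 19 mm ahead of it and the grasp point (between the pads) is the TCP; z points along the fingers, y is the line along which they close (so a half turn about z gives the same grasp; the last joint's range is limited). The gripper opens to 85 mm and grips with 20 to 120 N. Pads are 22 mm wide; open, the fingers measure 114 mm over their backs; the gripper's body (76 mm by 85 mm) begins 54 mm behind the grasp point. The pads swing forward as they close: fully open they stand 13 mm farther back than shut.
Start: joints at [1.186, 0.286, 1.577, -0, 1.279, -0.15], TCP at [0.157, 0.656, 0.25] pointing down, gripper open.
Joint ranges: [-2.77, 2.77], [-0.9, 2.22], [0.21, 2.48], [-1.53, 4.67], [0.24, 2.81], [-2.84, 2.84]. Speed limits (rad/s): [2.79, 2.79, 3.14, 3.14, 3.14, 3.14].

### API

Orientations are given as a unit quaternion [x, y, z, w].
In Python, from plant import get_state, cams, ctrl gives the robot as it stands. The module is installed in compiled form; this text tells all that it offers.
- The arm moves only by the tool jog_arm, never from a script. Its argument "deltas" is text: rows parted by semicolons, each of 6 numbers parted by spaces: the shift along the world's x, y, z normalised to -1 to 1, where 1 is 0.02 m, then the turn, a rotation vector about the world's x, y, z normalised to -1 to 1, where 1 is 0.1 rad. In form: x y z ax ay az; .... A call has 1 to 20 rows; each row shifts and turns the commanded pose from where the row before left it; what a row does not reach is not made up. A row lasts 1/8 s, in which the tool goes at most 62.5 mm and 10.7 degrees, less where a joint would pass 70% of its speed; a pose out of reach is approached as far as the arm can. A call with a number of a shift or a turn outside -1 to 1 is refused whole. A call with a gripper value outside its range is refused whole. "gripper" is the opening, from 0 (shut) to 1 (fully open), set as the call begins (left out, the last holds). The fingers move at their own pace and stop on an object; "squeeze" is the grip in N (left out, the last holds). Time passes only in rows, so rows that do not move let the fingers close. It gives the time, the measured TCP pose, the force, the opening and the grip force at its end, in the units of the state.
- get_state(): the state, without advancing time (a new reading comes with each control period).
- cams.read_camera(name): name is "scene" or "side" or "wrist"; returns a dict with "color" (420x560x3 uint8, blue, green, red), "vfov" (degrees; the focal length in pixels is half the picture's height over the tangent of half this angle, whatever the lens; pixels are square), "cx", "cy" (the principal point, pixels), "distortion" ([k1, k2, p1, p2, k3] as OpenCV has them; the pictures are not rectified), "rvec" (rotation vector, rad) and "tvec" (3), from world to camera coordinates, as OpenCV has them. Camera axes: x right, y down, z forward; pixel columns grow to the right and rows downward; lengths in m; the calibration is good to about 2 mm. A picture is of the moment at which its call begins. There is no depth.
- ctrl.sign_off(): hands the job in; it is judged then, once.
The state is a dict: "time": time; "qpos": joint angles; "dq": joint speeds; "joint_efforts": joint torques, N m; "eef_pos": TCP position; "tcp_rot": TCP orientation; "contact_force": force on the tool from outside, world axes, zero at the start; "wrist_torque": the same for the moment, N m; "opening": opening from 0.0 (shut) to 1.0 (fully open); "finger_force": force on a finger pad.
Only numpy, scipy, OpenCV 4.12 (cv2) and the standard library are available. Lean on these libraries where they do the work, as an engineer would, in place of code of your own. Each camera call takes 0.05 s, during which the arm holds its last target. There are 200 camera calls.

### The job

The two halves of the model's tail fin have just been glued and need the spring clamp. Take the clamp out of its bay in the rack, stand it upright on the open mat and let go, then take it by its handles, squeeze it wide open and lower it gently over the fin's top edge midway between the two lugs until you feel the hinge barrel rest on the edge; only then let it close, so that it stays clamped upright and square across the fin. Leave everything else where it is.

Things in the scene. Friction and masses are not known exactly. Their poses are not given: they have to be found in the camera images.
- clip: spring clamp, two black halves on a steel hinge barrel, 34 mm wide, 69 mm tall, 60 g. Stands by itself jaws down, handles up. Origin: centre of its foot (23 x 34 mm). y: along the hinge; x: handles squeeze and jaws part along it; z: from jaws to handles. The frame is that of the -x half, so it leans by half the joint angle as the clamp opens. Flat ends at y = +-17 mm can be gripped 25 to 60 mm up
- clip_jaw (a joint): clamp opening: 0 closed (as the spring leaves it, jaw tips 1.5 mm apart), 0.55 rad squeezed to its stop (tips 19 mm apart). The spring always closes it. Squeezing takes 4 N on each handle at first, 10 to 15 N at the stop; a 25 N grip holds it open. Clamped on the 6 mm fin it reads about 0.13 and pinches with about 6 N
- clip_handles (a point): point midway between the clamp's two handles, 60 mm above the foot; axes as clip. The handles are flat plates 34 mm wide: closed, their outer faces splay from 33 mm apart (38 mm above the foot) to 51 mm at the top (69 mm); squeezed fully they are parallel, 32 mm over the outside
- clip_throat (a point): underside of the clamp's hinge barrel (10 mm diameter), 30 mm above the foot on the centre line: the bottom of the mouth between the jaws. As the handles spread on release, still fingers lift it by about 3 mm, unless the hand follows down; axes as clip
- rack: fixed plywood rack: 4 mm floor 132 x 62 mm, three walls 6 mm thick, 44 mm long (along y), 80 mm high at x = -63, 0, +63 mm: two bays 57 mm wide, centres x = +-31.5, open above and at both ends. The clamp stands in either bay, hinge along y, handles within 6 mm of the walls: fingers fit only at its ends. A jar is in the other. Origin: centre of underside
- hull: fixed model ship in a cradle, 225 mm long (x), 100 wide, pale green and brown. Deck 55 mm up; on it an upright fin along x, 150 mm long, 6 mm thick, top edge 97 mm above the origin (underside centre). Lugs on that edge, 8 mm long, 7 high, at x = -60 and +4 mm, 56 mm free between. A smaller clamp fixed to the fin at x = +55 mm rises 25 mm above the edge; leave it
- fin_gap (a point): the point on the fin's top edge midway between the two lugs; x along the fin, y across it, z up
- mat_spot (a point): middle of a clear patch of the cutting mat (at least 70 mm clear all round), on its surface, 3 mm above the table
- rack_pot: squat 42 mm wide, 55 mm tall paint jar standing in the rack's other bay; origin under its centre (bystander)
- tape_roll: roll of masking tape lying flat, 72 mm across, 18 mm high (bystander)
- glue: small glue bottle, 38 mm wide, 60 mm tall (bystander)
- shell: brown open hull half lying on the mat, 110 x 70 mm, 30 mm high with its pegs (bystander)
- sanding_block: cork sanding block 70 x 35 x 22 mm (bystander)
- paint_brush: thin paint brush lying on the mat, 160 mm long, 9 mm thick (bystander)
- paint_pot: paint jar 40 mm wide, 50 mm tall, on the mat (bystander)
Not all that is in view belongs to the job. What is shaped like the hull but purple is not meant.

How it is judged:
On the way, in this order (a step that is already met when the one before it is completed fails the run):
1. the clamp stands upright on the mat or table away from the rack, closed and let go (height (world z) of clip below 0.007 m and angle between clip's own z axis and vertical below 0.12 rad and horizontal distance between clip and rack above 0.09 m and contact force between clip and the fingers below 0.1 N and contact force between clip and rack below 0.1 N and value of joint clip_jaw below 0.05 rad and linear speed of clip below 0.03 m/s), for 0.2 s.
2. still squeezed open, the clamp's hinge barrel rests on the fin's edge between the lugs (value of joint clip_jaw above 0.3 rad and contact force between clip and hull above 1 N and z of clip_throat in the frame of fin_gap below 0.004 m and distance between clip_throat and fin_gap below 0.012 m), for 0.1 s.
At the end, for the whole second after the job is handed in: the clamp sits let go and at rest on the fin: throat at most 5 mm above the top edge, 9 mm of midway between the lugs, 4 mm across; upright within 0.2 rad, hinge along the fin within 0.15 rad, jaws gripping the fin (joint 0.08 to 0.2) with over 4 N (x of clip_throat in the frame of fin_gap between -0.009 and 0.009 m and y of clip_throat in the frame of fin_gap between -0.004 and 0.004 m and z of clip_throat in the frame of fin_gap between -0.003 and 0.005 m and angle between clip's own z axis and vertical below 0.2 rad and angle between the y axis of clip and the x axis of hull, either way round below 0.15 rad and value of joint clip_jaw between 0.08 and 0.2 rad and contact force between clip and hull above 4 N and contact force between clip and the fingers below 0.1 N and linear speed of clip below 0.02 m/s); the robot touches nothing.
It fails at once if the clamp is pressed roughly on the model (over 45 N) (contact force between clip and hull above 45 N).
It fails at once if the gripper or arm hits the model (over 15 N) (contact force between the arm and hull above 15 N).
It fails at once if a bystander is moved by more than 25 mm (distance of any of rack_pot, tape_roll, glue, shell, sanding_block, paint_brush, paint_pot from where it was at the start of the episode above 0.025 m).
It also fails if it takes over 70 s, if anything falls off the work surface, if the arm or the gripper's body presses on something with over 40 N, if the wrist force passes 120 N, or if a joint passes its speed limit or range.

## Working session

There is one attempt and no reset: what is moved stays moved. The work goes in short steps, Python scripts to look and compute and a tool call to move; the robot and the scene stay as the last step left them, time stands still between calls to the robot, and variables do not carry over. Pictures are saved under pics/ and viewed, at most 10 in all, crops included, and the job is handed in when it is done.

Besides the shell and the picture viewer there is one more tool, called after "Emit:" as name(argument=value, ...) on one line, values as JSON. jog_arm: Moves the arm, as the interface text tells. Its arguments: {"type":"object","properties":{"deltas":{"type":"string"},"gripper":{"type":"number"},"squeeze":{"type":"number"}},"required":["deltas"]}

```bash
mkdir -p pics; cat > h.py <<'E'
import numpy as np, cv2, pickle
from plant import get_state, cams, ctrl
def snap(n, tag):
    d=cams.read_camera(n); cv2.imwrite(f'pics/{tag}.png',d['color']); pickle.dump(d,open(f'pics/{tag}.pkl','wb')); return d
def load(tag): return pickle.load(open(f'pics/{tag}.pkl','rb'))
def K(d):
    f=210/np.tan(np.radians(d['vfov'])/2); return np.array([[f,0,d['cx']],[0,f,d['cy']],[0,0,1.]])
def ray(d,p):
    u=cv2.undistortPoints(np.array([[p]],float),K(d),np.array(d['distortion'],float))[0,0]
    R=cv2.Rodrigues(np.array(d['rvec'],float))[0]; t=np.array(d['tvec'],float).ravel()
    v=R.T@np.array([u[0],u[1],1]); return -R.T@t, v/np.linalg.norm(v)
def atz(d,p,z):
    c,v=ray(d,p); return c+v*(z-c[2])/v[2]
def tri(obs):
    A=0;b=0;L=[]
    for d,p in obs:
        c,v=ray(d,p); M=np.eye(3)-np.outer(v,v); A=A+M; b=b+M@c; L.append((c,v))
    x=np.linalg.solve(A,b); return x,[np.linalg.norm(np.cross(x-c,v)) for c,v in L]
def proj(d,X):
    return cv2.projectPoints(np.array(X,float).reshape(-1,1,3),np.array(d['rvec'],float),np.array(d['tvec'],float),K(d),np.array(d['distortion'],float))[0][:,0]
E
python3 - <<'E'
from h import *
a=snap('scene','s0');b=snap('side','d0');c=snap('wrist','w0')
for d in (a,b,c): print(ray(d,(280,210)),d['distortion'],d['vfov'])
print(get_state())
E
```

```text
(array([ 1.42471357, -0.66505214,  1.08441994]), array([-0.62945829,  0.35260091, -0.69242679])) [-0.0977551  0.         0.         0.         0.       ] 42.32940802273596
(array([ 0.01048237, -1.31144164,  0.84896317]), array([ 0.36016678,  0.77169423, -0.52418308])) [-0.04491898  0.          0.          0.          0.        ] 47.872019131051104
(array([0.09200569, 0.67074341, 0.37282031]), array([ 0.26003971, -0.06953482, -0.96309099])) [-0.09153023  0.          0.          0.          0.        ] 61.54710133220068
{'time': 0.15, 'qpos': array([ 1.18598417e+00,  2.86956806e-01,  1.57787559e+00, -1.09204681e-05,
        1.27861239e+00, -1.49972703e-01]), 'dq': array([ 0.00048146, -0.0019626 , -0.00164117,  0.00030686, -0.00096431,
       -0.00186737]), 'joint_efforts': array([ 1.23802205e-03, -4.06598818e+01, -2.93141448e+01, -1.21595535e-04,
        3.86806758e-03, -1.76448441e-05]), 'eef_pos': array([0.15683183, 0.65602015, 0.2492496 ]), 'tcp_rot': array([ 1.17148477e-01,  9.93113980e-01, -8.94538151e-04, -2.39641319e-04]), 'contact_force': array([ 0.33661562, -0.48928331, -0.09395876]), 'wrist_torque': array([0.00861918, 0.00189631, 0.04046808]), 'finger_force': 0.0, 'opening': 0.9998406269899556}
```

View pics/s0.png

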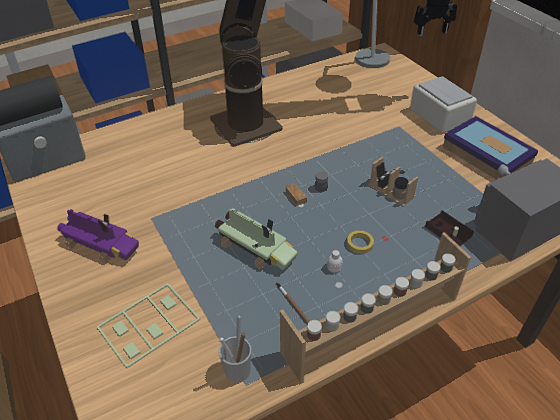

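View pics/d0.png

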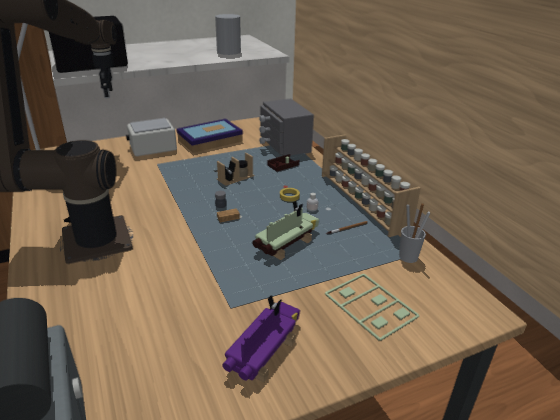

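The scene view shows the rack at (390,182), with a black clamp in its left bay (~(382,178)) and a jar in the right bay (~(401,186)). The green hull is at (257,238). Things that could be mistaken for the clamp are the small fixed clamp on the green fin (266,228) and the one on the purple hull (105,222). I choose the one in the rack at (382,178).

```bash
python3 - <<'E'
from h import *
a=load('s0');b=load('d0')
for n,p,z in [('rack',(391,192),0),('clamp',(382,178),.05),('hull aft',(222,232),.06),('hull bow',(292,250),.06),('gap',(245,222),.1),('smallclamp',(266,228),.11),('red',(385,238),.003),('tape',(360,242),.01),('shell',(448,228),.01),('block',(296,195),.01),('pot',(321,182),.02),('glue',(335,262),.02)]:
    print(n,atz(a,p,z).round(3))
print('side rack',atz(b,(237,170),.04).round(3),'hull',atz(b,(287,232),.05).round(3))
A=cv2.resize(a['color'][140:290,200:430],None,fx=3.4,fy=3.4,interpolation=cv2.INTER_CUBIC)
cv2.imwrite('pics/s0c.png',A)
print(A.shape)
E
```

```text
rack [0.538 0.213 0.   ]
clamp [0.516 0.188 0.05 ]
hull aft [ 0.49  -0.316  0.06 ]
hull bow [ 0.636 -0.189  0.06 ]
gap [ 0.523 -0.263  0.1  ]
smallclamp [ 0.578 -0.232  0.11 ]
red [0.681 0.079 0.003]
tape [0.664 0.007 0.01 ]
shell [0.744 0.249 0.01 ]
block [ 0.416 -0.046  0.01 ]
pot [0.413 0.043 0.02 ]
glue [ 0.696 -0.096  0.02 ]
side rack [0.535 0.203 0.04 ] hull [ 0.527 -0.258  0.05 ]
(510, 782, 3)
```

View pics/s0c.png

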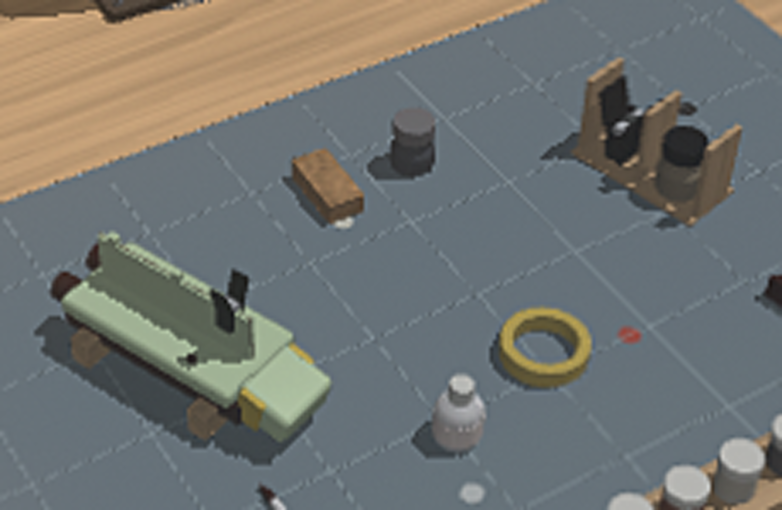

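The crop confirms it: the clamp stands in the bay nearest the hull, with its steel hinge at crop (628,122), and the jar is in the other bay. Now I'll go there for wrist views.

Emit:
jog_arm(deltas="0.8 -1 0.2 0 0 0;0.8 -1 0.2 0 0 0;0.8 -1 0.2 0 0 0;0.8 -1 0.2 0 0 0;0.8 -1 0.2 0 0 0;0.8 -1 0.2 0 0 0;0.8 -1 0.2 0 0 0;0.8 -1 0.2 0 0 0;0.8 -1 0.2 0 0 0;0.8 -1 0.2 0 0 0;0.8 -1 0 0 0 0;0.8 -1 0 0 0 0;0.8 -1 0 0 0 0;0.8 -1 0 0 0 0;0.8 -1 0 0 0 0;0.8 -1 0 0 0 0;0.8 -1 0 0 0 0;0.8 -1 0 0 0 0;0.8 -1 0 0 0 0;0 0 0 0 0 0")

```text
time: 2.65
eef_pos: [0.4618, 0.2743, 0.2907]
tcp_rot: [0.119, 0.993, 0.0, 0.0]
contact_force: [0.2, -0.4, 0.6]
opening: 0.997
finger_force: 0.0
```

```bash
python3 - <<'E'
from h import *
snap('wrist','w1'); print(get_state()['eef_pos'],get_state()['tcp_rot'])
E
```

```text
[0.46120373 0.2751365  0.2906471 ] [1.18428578e-01 9.92962539e-01 2.46505671e-04 8.63701872e-05]
```

Emit:
jog_arm(deltas="1 -1 0 0 0 0;1 -1 0 0 0 0;1 -1 0 0 0 0;1 -1 0 0 0 0;1 -1 0 0 0 0;0 0 0 0 0 0;0 0 0 0 0 0")

```text
time: 3.58
eef_pos: [0.5603, 0.1771, 0.2903]
tcp_rot: [0.117, 0.993, 0.0, -0.0]
contact_force: [0.2, -0.1, -0.3]
opening: 1.0
finger_force: 0.0
```

```bash
python3 - <<'E'
from h import *
d=snap('wrist','w2'); e=load('w1')
A=np.hstack([e['color'],d['color']]); A=cv2.resize(A,(800,300),interpolation=cv2.INTER_AREA)
B=np.vstack([cv2.resize(e['color'],(400,300)),]) 
cv2.imwrite('pics/w12.png',A); print(get_state()['eef_pos'])
E
```

```text
[0.56018814 0.17725206 0.29039246]
```

View pics/w12.png

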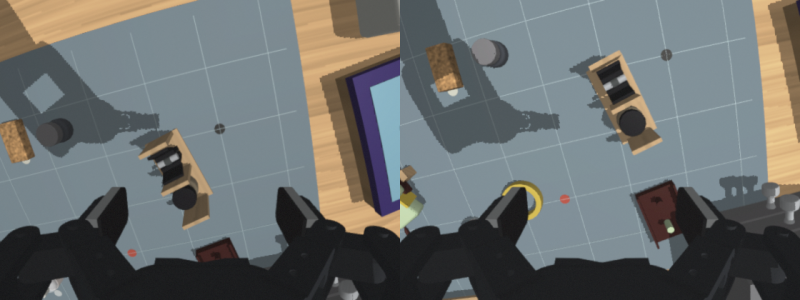

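The wrist views (half scale) show the rack at (178,178) in the first and (627,103) in the second. In both, the clamp sits on the upper-left side of the jar. I'll zoom in to pick pixels.

```bash
python3 - <<'E'
from h import *
e=load('w1')['color'][175:325,180:310]; d=load('w2')['color'][65:215,255:385]
cv2.imwrite('pics/w12z.png',cv2.resize(np.hstack([e,d]),None,fx=3,fy=3,interpolation=cv2.INTER_CUBIC))
E
```

```text
(no output)
```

View pics/w12z.png

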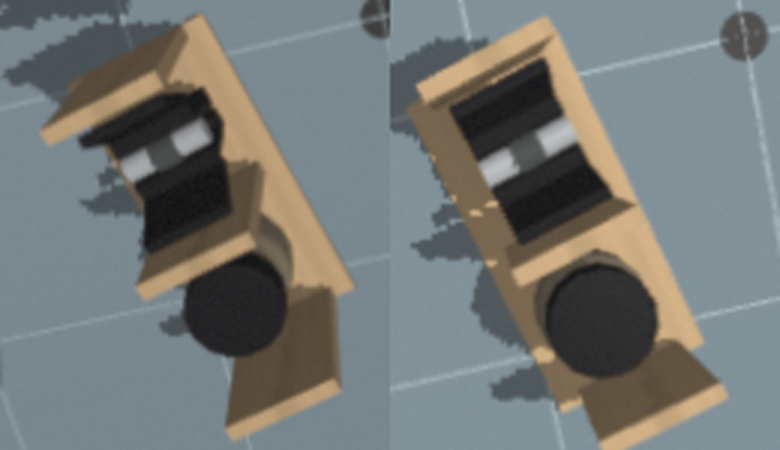

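```bash
python3 - <<'E'
from h import *
a=load('w1');b=load('w2')
def T(n,p,q):
    x,r=tri([(a,(180+p[0]/3,175+p[1]/3)),(b,(255+q[0]/3,65+q[1]/3))]); print(n,x.round(4),np.round(r,4)); return x
def line(n,*k):
    l=T(n+'L',k[0],k[1]);r=T(n+'R',k[2],k[3]); v=r-l; print('  mid',((l+r)/2).round(4),'yaw',np.degrees(np.arctan2(v[1],v[0])).round(1),np.linalg.norm(v).round(4)); return (l+r)/2
h=line('hinge',(128,170),(94,171),(207,133),(182,132))
w1=line('w1',(45,137),(31,94),(163,78),(161,26))
w2=line('w2',(141,292),(124,275),(258,235),(243,208))
w3=line('w3',(230,432),(212,444),(340,384),(336,391))
v=w3-w1; print('rack x yaw',np.degrees(np.arctan2(v[1],v[0])),np.linalg.norm(v),'bay mid',(w1+w2)/2)
E
```

```text
hingeL [0.5063 0.1943 0.0438] [0.0006 0.0006]
hingeR [0.5003 0.2264 0.0412] [0.0003 0.0003]
  mid [0.5033 0.2103 0.0425] yaw 100.6 0.0328
w1L [0.4781 0.1804 0.0809] [0.0001 0.0001]
w1R [0.468  0.2235 0.0793] [0.0005 0.0005]
  mid [0.473  0.2019 0.0801] yaw 103.2 0.0443
w2L [0.5385 0.1959 0.0826] [0.0006 0.0006]
w2R [0.5283 0.2384 0.077 ] [0.0023 0.0023]
  mid [0.5334 0.2172 0.0798] yaw 103.5 0.044
w3L [0.5987 0.2117 0.0833] [0.0007 0.0007]
w3R [0.591  0.2546 0.0804] [0.0002 0.0002]
  mid [0.5948 0.2331 0.0819] yaw 100.2 0.0436
rack x yaw 14.385773633865242 0.1257343777321359 bay mid [0.50320694 0.20954009 0.07993991]
```

Emit:
jog_arm(deltas="-0.57 0.34 -1 0 0 0.93;-0.57 0.34 -1 0 0 0.93;-0.57 0.34 -1 0 0 0.93;-0.57 0.34 -1 0 0 0.93;-0.57 0.34 -1 0 0 0.93;0 0 -1 0 0 0;0 0 -1 0 0 0;0 0 0 0 0 0;0 0 0 0 0 0", gripper=1, squeeze=30)

```text
time: 4.75
eef_pos: [0.5041, 0.211, 0.1513]
tcp_rot: [-0.115, 0.993, 0.0, 0.001]
contact_force: [-0.2, 0.1, 0.3]
opening: 0.998
finger_force: 0.0
```

```bash
python3 - <<'E'
from h import *
snap('wrist','w3'); s=get_state(); print(s['eef_pos'],s['tcp_rot'])
from scipy.spatial.transform import Rotation as R
y=R.from_quat(s['tcp_rot']).apply([0,1,0]);print(np.degrees(np.arctan2(y[1],y[0])))
E
```

```text
[0.5044844  0.21095025 0.15163091] [-1.15136475e-01  9.93349119e-01  1.15601816e-04  1.05182861e-03]
103.22300025688851
```

View pics/w3.png

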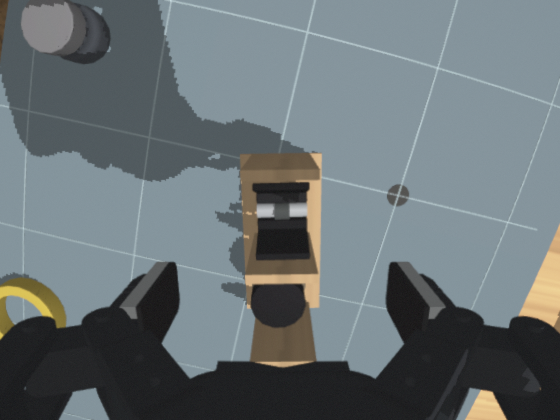

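The clamp is at (282,212), square and centred between the fingers (178 to 388). Down and grip.

Emit:
jog_arm(deltas="0 0 -1 0 0 0;0 0 -1 0 0 0;0 0 -1 0 0 0;0 0 -1 0 0 0;0 0 -1 0 0 0;0 0 0 0 0 0;0 0 0 0 0 0")

```text
time: 5.68
eef_pos: [0.505, 0.2107, 0.0517]
tcp_rot: [-0.115, 0.993, 0.0, 0.001]
contact_force: [0.3, -0.2, 0.5]
opening: 0.994
finger_force: 0.0
```

Emit:
jog_arm(deltas="0 0 0 0 0 0;0 0 0 0 0 0;0 0 0 0 0 0;0 0 0 0 0 0;0 0 0 0 0 0;0 0 0 0 0 0;0 0 0 0 0 0;0 0 0 0 0 0", gripper=0)

```text
time: 6.68
eef_pos: [0.5044, 0.2106, 0.0509]
tcp_rot: [-0.115, 0.993, 0.0, 0.0]
contact_force: [-0.6, 0.3, 5.6]
opening: 0.389
finger_force: 31.1
```

Emit:
jog_arm(deltas="0 0 0.5 0 0 0;0 0 1 0 0 0;0 0 1 0 0 0;0 0 1 0 0 0;0 0 1 0 0 0;0 0 1 0 0 0;0 0 0.5 0 0 0;0.13 -0.9 0 0 0 -1;0.13 -0.9 0 0 0 -1;0.13 -0.9 0 0 0 -1;0.13 -0.9 0 0 0 -1;0.13 -0.9 0 0 0 -1;0.13 -0.9 0 0 0 -1;0.13 -0.9 0 0 0 -1;0.13 -0.9 0 0 0 -1;0.13 -0.9 0 0 0 -1;0.13 -0.9 0 0 0 -1;0 0 0 0 0 -0.8;0 0 0 0 0 0;0 0 0 0 0 0")

```text
time: 9.18
eef_pos: [0.5297, 0.0306, 0.1699]
tcp_rot: [0.412, 0.911, -0.0, -0.0]
contact_force: [-0.5, 0.1, -0.9]
opening: 0.386
finger_force: 30.6
```

```bash
python3 - <<'E'
from h import *
d=snap('wrist','w4'); s=get_state(); print(s['eef_pos'],s['opening'],s['finger_force'],s['contact_force'])
e=snap('scene','s4')['color'][130:280,200:430]
cv2.imwrite('pics/v4.png',np.hstack([d['color'][:,::1][::2,::2],cv2.resize(e,(322*1,210))]))
E
```

```text
[0.52977346 0.03070103 0.1700589 ] 0.3875246386577032 30.557885573362 [-0.24540482  0.41647087 -0.56850842]
```

View pics/v4.png

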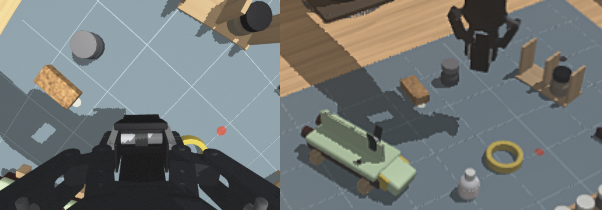

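The clamp hangs upright in the fingers, over clear mat between the jar, the tape and the block. Lowering.

Emit:
jog_arm(deltas="0 0 -1 0 0 0;0 0 -1 0 0 0;0 0 -1 0 0 0;0 0 -1 0 0 0;0 0 -1 0 0 0;0 0 -0.35 0 0 0;0 0 -0.2 0 0 0;0 0 -0.2 0 0 0;0 0 -0.1 0 0 0;0 0 0 0 0 0;0 0 0 0 0 0")

```text
time: 10.65
eef_pos: [0.5302, 0.0304, 0.0536]
tcp_rot: [0.412, 0.911, 0.0, 0.0]
contact_force: [0.9, 0.4, 0.0]
opening: 0.392
finger_force: 30.5
```

Emit:
jog_arm(deltas="0 0 -0.1 0 0 0;0 0 -0.07 0 0 0;0 0 0 0 0 0;0 0 0 0 0 0")

```text
time: 11.15
eef_pos: [0.53, 0.0305, 0.0499]
tcp_rot: [0.412, 0.911, 0.0, -0.0]
contact_force: [-1.0, 0.3, -0.6]
opening: 0.39
finger_force: 30.5
```

Emit:
jog_arm(deltas="0 0 -0.05 0 0 0;0 0 0 0 0 0;0 0 0 0 0 0")

```text
time: 11.52
eef_pos: [0.53, 0.0305, 0.0489]
tcp_rot: [0.412, 0.911, -0.0, -0.0]
contact_force: [0.5, -0.4, -0.4]
opening: 0.389
finger_force: 30.5
```

Emit:
jog_arm(deltas="0 0 -0.04 0 0 0;0 0 0 0 0 0;0 0 -0.04 0 0 0;0 0 0 0 0 0")

```text
time: 12.02
eef_pos: [0.53, 0.0305, 0.0472]
tcp_rot: [0.412, 0.911, -0.0, -0.0]
contact_force: [0.2, 0.4, -0.7]
opening: 0.391
finger_force: 30.5
```

Emit:
jog_arm(deltas="0 0 -0.04 0 0 0;0 0 0 0 0 0;0 0 -0.04 0 0 0;0 0 0 0 0 0")

```text
time: 12.52
eef_pos: [0.5303, 0.0304, 0.0469]
tcp_rot: [0.412, 0.911, -0.0, -0.0]
contact_force: [-4.3, -0.1, 7.4]
opening: 0.39
finger_force: 31.4
```

```bash
python3 - <<'E'
from h import *
d=snap('side','d5'); s=get_state(); print(s['eef_pos'],s['contact_force'])
e=snap('scene','s5')
p=proj(d,[s['eef_pos']])[0];q=proj(e,[s['eef_pos']])[0];print(p,q)
f=lambda c,p:cv2.resize(c['color'][int(p[1])-35:int(p[1])+35,int(p[0])-35:int(p[0])+35],(400,400),interpolation=cv2.INTER_CUBIC)
cv2.imwrite('pics/v5.png',np.hstack([f(d,p),f(e,q)]))
E
```

```text
[0.53025547 0.0303772  0.04688464] [-3.33838476 -0.25747396  8.32189257]
[252.71073609 189.31258592] [340.17602914 199.77267606]
```

View pics/v5.png

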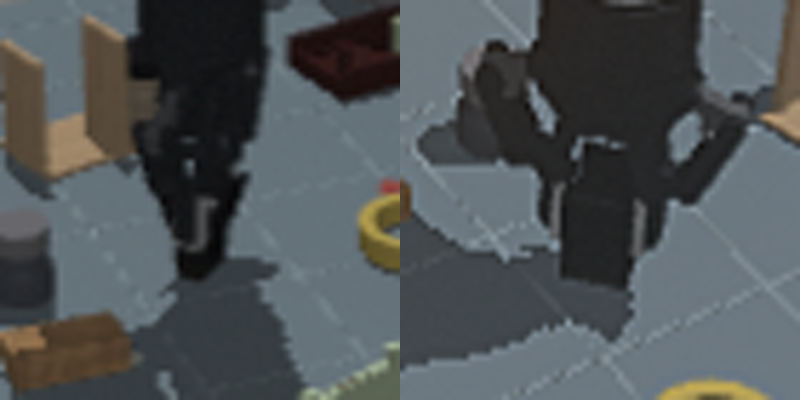

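The clamp touches the mat with 8 N, upright. Easing off and releasing, then going straight up.

Emit:
jog_arm(deltas="0 0 0.03 0 0 0;0 0 0 0 0 0;0 0 0 0 0 0")

```text
time: 13.0
eef_pos: [0.5302, 0.0304, 0.0469]
tcp_rot: [0.412, 0.911, -0.0, 0.0]
contact_force: [-2.1, -1.1, 6.3]
opening: 0.391
finger_force: 31.2
```

Emit:
jog_arm(deltas="0 0 0 0 0 0;0 0 0 0 0 0;0 0 0 0 0 0;0 0 0 0 0 0;0 0 0 0 0 0;0 0 0.5 0 0 0;0 0 1 0 0 0;0 0 1 0 0 0;0 0 1 0 0 0;0 0 1 0 0 0;0 0 1 0 0 0;0 0 1 0 0 0;0 0 1 0 0 0;0 0 0 0 0 0;0 0 0 0 0 0", gripper=1)

```text
time: 14.88
eef_pos: [0.5296, 0.0305, 0.1959]
tcp_rot: [0.412, 0.911, -0.0, -0.0]
contact_force: [-0.7, -0.1, 0.6]
opening: 0.999
finger_force: 0.0
```

```bash
python3 - <<'E'
from h import *
from scipy.spatial.transform import Rotation as R
d=snap('wrist','w6'); s=get_state(); print(s['eef_pos'],s['qpos'])
y=R.from_quat(s['tcp_rot']).apply([0,1,0]);print(np.degrees(np.arctan2(y[1],y[0])))
E
```

```text
[0.52936735 0.03054545 0.19538057] [-1.33821792e-01  2.07833304e-02  1.98028817e+00  9.48932570e-06
  1.14213613e+00 -8.54793260e-01]
41.30843282138116
```

View pics/w6.png

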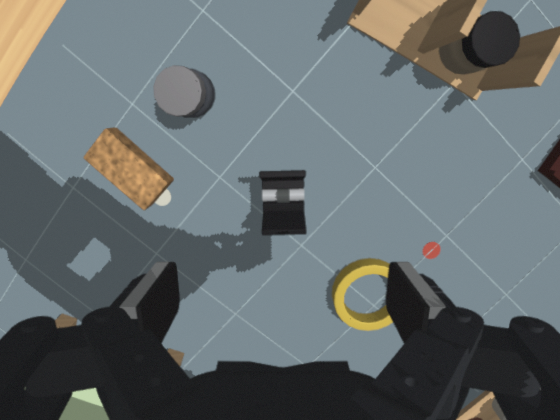

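The clamp stands upright alone on the mat, hinge at (283,195), closed and let go. Now I'll measure the hull from two wrist places, turning the tool by −90° on the way.

Emit:
jog_arm(deltas="-0.1 -0.78 0.17 0 0 -0.98;-0.1 -0.78 0.17 0 0 -0.98;-0.1 -0.78 0.17 0 0 -0.98;-0.1 -0.78 0.17 0 0 -0.98;-0.1 -0.78 0.17 0 0 -0.98;-0.1 -0.78 0.17 0 0 -0.98;-0.1 -0.78 0.17 0 0 -0.98;-0.1 -0.78 0.17 0 0 -0.98;-0.1 -0.78 0.17 0 0 -0.98;-0.1 -0.78 0.17 0 0 -0.98;-0.1 -0.78 0.17 0 0 -0.98;-0.1 -0.78 0.17 0 0 -0.98;-0.1 -0.78 0.17 0 0 -0.98;-0.1 -0.78 0.17 0 0 -0.98;-0.1 -0.78 0.17 0 0 -0.98;-0.1 -0.78 0.17 0 0 -0.98;0 0 0 0 0 0;0 0 0 0 0 0")

```text
time: 17.18
eef_pos: [0.4977, -0.2186, 0.2498]
tcp_rot: [0.935, 0.355, -0.0, -0.001]
contact_force: [0.6, 0.1, -0.4]
opening: 0.996
finger_force: 0.0
```

```bash
python3 - <<'E'
from h import *
d=snap('wrist','w7'); print(get_state()['eef_pos'])
E
```

```text
[ 0.49779063 -0.21841788  0.24991895]
```

Emit:
jog_arm(deltas="1 -0.7 0 0 0 0;1 -0.7 0 0 0 0;1 -0.7 0 0 0 0;1 -0.7 0 0 0 0;0 0 0 0 0 0;0 0 0 0 0 0")

```text
time: 17.98
eef_pos: [0.5776, -0.2742, 0.2502]
tcp_rot: [0.935, 0.355, -0.0, -0.001]
contact_force: [0.3, -0.5, -0.0]
opening: 0.999
finger_force: 0.0
```

```bash
python3 - <<'E'
from h import *
d=snap('wrist','w8'); a=load('w7')
print(get_state()['eef_pos'])
o=[]
for e in (a,d):
    p=proj(e,[[.523,-.263,.1]])[0]; x,y=int(np.clip(p[0]-100,0,360)),int(np.clip(p[1]-100,0,220)); print(p,x,y)
    o.append(cv2.resize(e['color'][y:y+200,x:x+200],(400,400),interpolation=cv2.INTER_CUBIC))
cv2.imwrite('pics/v8.png',np.hstack(o))
E
```

```text
[ 0.5774643  -0.27424941  0.25041249]
[343.61572003 210.78659762] 243 110
[227.65975169 237.00070122] 127 137
```

View pics/v8.png

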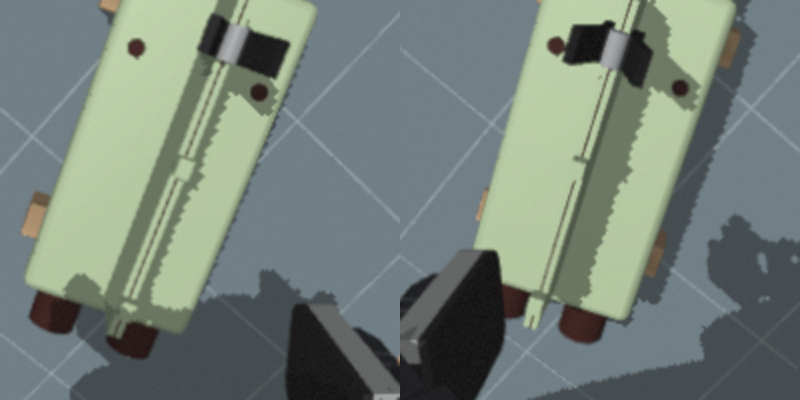

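Both halves show the green fin with its seam. The +4 lug is at (185,168) in the left half and (580,158) in the right. The −60 lug is near (128,308) and (537,299), and the small clamp is at the top. That was my tenth picture, so from here I refine numerically.

```bash
cat > fin.py <<'E'
from h import *
a=load('w7');b=load('w8')
def T(n,p,q):
    x,r=tri([(a,(243+p[0]/2,110+p[1]/2)),(b,(127+q[0]/2,137+q[1]/2))]); print(n,x.round(4),np.round(r,4)); return x
p=T('lug+4',(185,166),(180,158)); q=T('lug-60',(128,306),(138,298))
m=(p+q)/2; yaw=np.arctan2(*(p-q)[1::-1]); print(m,np.degrees(yaw),np.linalg.norm(p-q))
def rect(d,m,yaw,z,s=.0005,L=.06,W=.012):
    u=np.arange(-L,L,s); v=np.arange(-W,W,s); U,V=np.meshgrid(u,v)
    X=np.stack([m[0]+U*np.cos(yaw)-V*np.sin(yaw),m[1]+U*np.sin(yaw)+V*np.cos(yaw),0*U+z],-1)
    P=proj(d,X.reshape(-1,3)).reshape(*U.shape,2).astype(np.float32)
    return u,v,cv2.remap(d['color'],P[...,0],P[...,1],cv2.INTER_LINEAR).astype(float)
if __name__=='__main__':
  for d in (a,b):
    u,v,I=rect(d,m,yaw,.097)
    # seam: reddish-dark vs green: use R-G
    k=I[...,2]-I[...,1]; g=I.sum(-1)
    for uc in np.arange(-.05,.056,.006):
        sel=abs(u-uc)<.0015; kk=k[:,sel].mean(1); j=kk.argmax(); print(int(uc*1000),(v[j]*1000).round(1),kk.max().round(0),np.median(kk).round(0),end=' | ')
    print()
E
python3 fin.py
```

```text
lug+4 [ 0.5303 -0.2463  0.1004] [0.0017 0.0017]
lug-60 [ 0.4707 -0.2707  0.1025] [0.0003 0.0003]
[ 0.50047466 -0.25854388  0.10147172] 22.255008568237646 0.06444646220464921
-50 -10.0 16.0 2.0 | -44 -10.5 16.0 -8.0 | -38 3.5 -9.0 -10.0 | -32 -8.5 -11.0 -12.0 | -26 0.0 -7.0 -14.0 | -20 0.0 -6.0 -15.0 | -14 0.0 -6.0 -14.0 | -8 0.0 -6.0 -14.0 | -2 0.0 -6.0 -14.0 | 3 0.0 -6.0 -15.0 | 9 0.0 -5.0 -14.0 | 15 0.0 -6.0 -14.0 | 21 0.0 -5.0 -14.0 | 27 4.0 -11.0 -14.0 | 33 6.0 -11.0 -14.0 | 39 0.0 -6.0 -15.0 | 45 0.0 -6.0 -14.0 | 51 0.0 -5.0 -14.0 | 
-50 11.5 -2.0 -14.0 | -44 11.5 23.0 -13.0 | -38 11.5 23.0 -12.0 | -32 -12.0 -7.0 -13.0 | -26 1.0 -7.0 -14.0 | -20 1.0 -7.0 -15.0 | -14 1.0 -8.0 -16.0 | -8 1.0 -5.0 -15.0 | -2 1.0 -7.0 -16.0 | 3 1.0 -6.0 -16.0 | 9 1.0 -4.0 -15.0 | 15 1.0 -6.0 -16.0 | 21 1.0 -8.0 -16.0 | 27 -4.0 -8.0 -20.0 | 33 1.0 -5.0 -13.0 | 39 1.0 -0.0 -15.0 | 45 1.0 -5.0 -16.0 | 51 1.0 -3.0 -15.0 |
```

```bash
cat > fin2.py <<'E'
from fin import *
for z in (.097,.100):
  for d in (a,b):
    u,v,I=rect(d,m,yaw,z,s=.00025,L=.045,W=.006)
    k=I[...,2]-I[...,1]; c=abs(v)<.004
    vs=[];us=[]
    for uc in np.arange(-.022,.02,.002):
        kk=k[:,abs(u-uc)<.001].mean(1); kk=np.clip(kk-np.median(kk)-3,0,None)*c; vs.append((kk*v).sum()/kk.sum()); us.append(uc)
    f=np.polyfit(us,vs,1); vc=np.polyval(f,u)
    pr=np.array([k[np.abs(v-x)<.0008,i].max() for i,x in enumerate(vc)])
    print(z,'v0 %.2f mm slope %.2f deg res %.2f'%(f[1]*1e3,np.degrees(f[0]),np.std(vs-np.polyval(f,us))*1e3))
    on=cv2.blur(pr[None],(5,1))[0]>-10; ch=np.flatnonzero(np.diff(on.astype(int))); print('  seam edges mm',(u[ch]*1e3).round(1),on[len(on)//2])
E
python3 fin2.py
```

```text
lug+4 [ 0.5303 -0.2463  0.1004] [0.0017 0.0017]
lug-60 [ 0.4707 -0.2707  0.1025] [0.0003 0.0003]
[ 0.50047466 -0.25854388  0.10147172] 22.255008568237646 0.06444646220464921
0.097 v0 -0.04 mm slope -0.02 deg res 0.03
  seam edges mm [-41.  -32.   24.3  34. ] True
0.097 v0 -1.13 mm slope 0.43 deg res 0.29
  seam edges mm [-35.  -32.2] False
0.1 v0 0.61 mm slope -0.02 deg res 0.02
  seam edges mm [-39.7 -30.7  25.   34.5] True
0.1 v0 -1.17 mm slope 0.18 deg res 0.24
  seam edges mm [-32.7 -31.2] False
```

```bash
sed -i "s/kk=np.clip(kk-np.median(kk)-3,0,None)\*c/kk=kk*1.0; kk[~c]=-99; j=kk.argmax(); w=abs(v-v[j])<.0009; kk=np.clip(kk-kk[w].min(),0,None)*w/; s/blur(pr\[None\],(5,1))\[0\]>-10/blur(pr[None],(5,1))[0]>-11/; s/(.097,.100)/(.096,.098,.1,.102)/" fin2.py; python3 fin2.py | tail -16
python3 - <<'E'
from h import *
import glob
# clamp hinge position check
d=load('w6'); print(atz(d,(283,195),.042))
E
```

```text
0.096 v0 -0.23 mm slope -0.04 deg res 0.04
  seam edges mm [-40.7 -39.  -37.5 -32.7  24.3  33.5] True
0.096 v0 0.49 mm slope 2.58 deg res 1.48
  seam edges mm [-35.7 -32.7 -22.7 -22.2 -15.7 -14.5 -13.5  22.3  31.5  40.3  40.8  42. ] True
0.098 v0 0.18 mm slope -0.01 deg res 0.03
  seam edges mm [-39.5 -38.  -36.7 -32.   24.8  34. ] True
0.098 v0 0.53 mm slope 2.58 deg res 1.20
  seam edges mm [-34.2 -32.  -24.2 -20.2 -18.2 -16.5 -15.2  22.8  32.3  39.5] True
0.1 v0 0.61 mm slope -0.02 deg res 0.02
  seam edges mm [-38.7 -37.5 -36.  -31.2  25.   34.3] True
0.1 v0 0.52 mm slope 1.01 deg res 0.89
  seam edges mm [-42.5 -31.   23.8  33. ] True
0.102 v0 1.05 mm slope -0.01 deg res 0.04
  seam edges mm [-38.  -36.7 -35.  -30.5  25.5  34.5] True
0.102 v0 0.20 mm slope 2.14 deg res 1.13
  seam edges mm [-31.2 -29.7 -28.5 -26.5 -25.7 -16.7 -16.5 -14.  -13.7  24.3  33.5  43.8] True
[0.52901252 0.03160596 0.042     ]
```

The gap is at (0.497, −0.259, 0.100) and the fin yaw is 22.3°. Back to the clamp.

Emit:
jog_arm(deltas="-0.15 0.95 0 0 0 0;-0.15 0.95 0 0 0 0;-0.15 0.95 0 0 0 0;-0.15 0.95 -0.2 0 0 0;-0.15 0.95 -0.4 0 0 0;-0.15 0.95 -0.4 0 0 0;-0.15 0.95 -0.4 0 0 0;-0.15 0.95 -0.4 0 0 0;-0.15 0.95 -0.4 0 0 0;-0.15 0.95 -0.4 0 0 0;-0.15 0.95 -0.4 0 0 0;-0.15 0.95 -0.4 0 0 0;-0.15 0.95 -0.4 0 0 0;-0.15 0.95 -0.4 0 0 0;-0.15 0.95 -0.4 0 0 0;-0.15 0.95 -0.4 0 0 0;0 0 0 0 0 0;0 0 0 0 0 0")

```text
time: 20.27
eef_pos: [0.5303, 0.0288, 0.151]
tcp_rot: [0.935, 0.354, 0.0, 0.0]
contact_force: [0.2, 0.4, 0.6]
opening: 1.001
finger_force: 0.0
```

```bash
python3 - <<'E'
from h import *
from scipy.spatial.transform import Rotation as R
s=get_state(); print(s['eef_pos'])
r=R.from_quat(s['tcp_rot']);y=r.apply([0,1,0]);print(np.degrees(np.arctan2(y[1],y[0])),r.apply([0,0,1]))
d=snap('wrist','w9'); G=d['color'].max(-1); 
# hinge (bright silver) blob near prediction
p=proj(d,[[.5297,.031,.042]])[0]; print(p)
x,y=p.astype(int)
hsv=cv2.cvtColor(d['color'],cv2.COLOR_BGR2HSV)
sub=(hsv[...,1]<25)&(hsv[...,2]>110); sub[:y-60]=0; sub[y+60:]=0; sub[:,:x-60]=0; sub[:,x+60:]=0
ys,xs=np.nonzero(sub); print(len(xs),xs.mean(),ys.mean(),xs.min(),xs.max(),ys.min(),ys.max())
dk=(G<45).astype(np.uint8); dk[:y-80]=0;dk[y+80:]=0;dk[:,:x-70]=0;dk[:,x+70:]=0
n,l,st,c=cv2.connectedComponentsWithStats(dk)
for i in range(1,n):
    if st[i,4]>100: print(st[i],c[i])
print(atz(d,(xs.mean(),ys.mean()),.042))
E
```

```text
[0.5303207  0.02877826 0.15095439]
-48.51192952560779 [ 5.83039362e-04 -4.09040310e-04 -9.99999746e-01]
[277.96703359 210.61239565]
456 277.4035087719298 209.23684210526315 271 284 185 235
[ 238  178   39   70 1624] [254.25615764 212.56465517]
[ 280  178   37   68 1552] [300.14561856 211.5818299 ]
[0.53017821 0.03193539 0.042     ]
```

Emit:
jog_arm(deltas="0 0.12 -1 0 0 -0.03;0 0 -1 0 0 0;0 0 -1 0 0 0;0 0 -1 0 0 0;0 0 -0.35 0 0 0;0 0 0 0 0 0;0 0 0 0 0 0")

```text
time: 21.2
eef_pos: [0.5309, 0.031, 0.0648]
tcp_rot: [0.936, 0.353, 0.001, 0.0]
contact_force: [-0.1, -0.4, -0.5]
opening: 0.999
finger_force: 0.0
```

Emit:
jog_arm(deltas="0 0 0 0 0 0;0 0 0 0 0 0;0 0 0 0 0 0;0 0 0 0 0 0;0 0 0 0 0 0;0 0 0 0 0 0;0 0 0 0 0 0;0 0 0 0 0 0", gripper=0, squeeze=30)

```text
time: 22.2
eef_pos: [0.5315, 0.0321, 0.0674]
tcp_rot: [0.936, 0.352, 0.001, -0.001]
contact_force: [-5.2, 3.5, 16.1]
opening: 0.386
finger_force: 29.2
```

Emit:
jog_arm(deltas="0 0 0.3 0 0 0;0 0 0.8 0 0 0;0 0 1 0 0 0;0 0 1 0 0 0;0 0 1 0 0 0;0 0 1 0 0 0;0 0 1 0 0 0;0 0 0.8 0 0 0;0 0 0 0 0 0;0 0 0 0 0 0")

```text
time: 23.45
eef_pos: [0.5295, 0.0313, 0.201]
tcp_rot: [0.936, 0.353, -0.001, -0.0]
contact_force: [0.1, -0.5, -1.2]
opening: 0.384
finger_force: 28.9
```

Emit:
jog_arm(deltas="-0.1 -0.9 0 0 0 -0.2;-0.1 -0.9 0 0 0 -0.2;-0.1 -0.9 0 0 0 -0.2;-0.1 -0.9 0 0 0 -0.2;-0.1 -0.9 0 0 0 -0.2;-0.1 -0.9 0 0 0 -0.2;-0.1 -0.9 0 0 0 -0.2;-0.1 -0.9 0 0 0 -0.2;-0.1 -0.9 0 0 0 -0.2;-0.1 -0.9 0 0 0 -0.2;-0.1 -0.9 0 0 0 -0.2;-0.1 -0.9 0 0 0 -0.2;-0.1 -0.9 0 0 0 -0.2;-0.1 -0.9 0 0 0 -0.2;-0.1 -0.9 0 0 0 -0.2;-0.1 -0.9 0 0 0 -0.2;0 0 0 0 0 0;0 0 0 0 0 0")

```text
time: 25.7
eef_pos: [0.4979, -0.2565, 0.2016]
tcp_rot: [0.98, 0.199, -0.0, -0.0]
contact_force: [-0.3, 0.6, -0.1]
opening: 0.384
finger_force: 28.9
```

```bash
cat > chk.py <<'E'
from h import *
from scipy.spatial.transform import Rotation as R
import sys
s=get_state(); e=s['eef_pos']; print(e,s['opening'],s['finger_force'],s['contact_force'])
r=R.from_quat(s['tcp_rot']);y=r.apply([0,1,0]);print('yaw',np.degrees(np.arctan2(y[1],y[0])),r.apply([0,0,1]).round(4))
t=np.radians(22.25); g=np.array([.4972,-.2591]); dd=e[:2]-g; print('along,across mm',1e3*(dd@[np.cos(t),np.sin(t)]),1e3*(dd@[-np.sin(t),np.cos(t)]))
d=snap('wrist',sys.argv[1])
hsv=cv2.cvtColor(d['color'],cv2.COLOR_BGR2HSV)
p=proj(d,[e-[0,0,.023]])[0]; print('hinge pred',p); x,yy=p.astype(int)
sub=((hsv[...,1]<30)&(hsv[...,2]>100)).astype(np.uint8); sub[:yy-70]=0; sub[yy+70:]=0; sub[:,:x-70]=0; sub[:,x+70:]=0
n,l,st,c=cv2.connectedComponentsWithStats(sub)
for i in range(1,n):
    if st[i,4]>40: print(st[i],c[i], (atz(d,c[i],e[2]-.023)-e).round(4))
E
python3 chk.py w10
```

```text
[ 0.49794422 -0.25652621  0.20157761] 0.38365986067307034 28.903680515115866 [-0.28875258  0.57489989 -0.07894043]
yaw -67.04159688208087 [-2.e-04  6.e-04 -1.e+00]
along,across mm 1.6633687314902652 2.1003445489060124
hinge pred [280.15694744 264.71905394]
[265 223  22  31 558] [276.97670251 237.49103943] [ 0.0115  0.0064 -0.023 ]
[215 240  24  46 414] [227.35507246 266.06038647] [-0.0101  0.0218 -0.023 ]
[328 250  21  49 483] [338.5300207  272.35817805] [ 0.0069 -0.026  -0.023 ]
[269 276  18  22 332] [277.24698795 286.2439759 ] [-0.0105 -0.003  -0.023 ]
[218 288  10  11  60] [224.33333333 291.85      ] [-0.0229  0.0185 -0.023 ]
```

Emit:
jog_arm(deltas="-0.05 -0.2 -0.5 0 0 -0.12;0 0 -0.5 0 0 0;0 0 -0.5 0 0 0;0 0 0 0 0 0;0 0 0 0 0 0")

```text
time: 26.38
eef_pos: [0.4971, -0.2607, 0.1718]
tcp_rot: [0.981, 0.193, 0.0, 0.0]
contact_force: [0.8, 0.8, -0.0]
opening: 0.383
finger_force: 28.9
```

```bash
python3 chk.py w11; python3 - <<'E'
from h import *
# independent check with scene/side: silver hinge triangulated + seam not resolvable; report hinge
s=get_state(); e=s['eef_pos']
for n in('scene','side'):
    d=snap(n,'x_'+n); print(n,proj(d,[e-[0,0,.028],[.4972,-.2591,.1]]).round(1).tolist())
E
```

```text
[ 0.4971096  -0.26073352  0.17175564] 0.3828251252974503 28.928489441657348 [ 0.8010292   0.80266026 -0.01391523]
yaw -67.71906537329627 [ 1.e-04 -0.e+00 -1.e+00]
along,across mm -0.7022041908820807 -1.4776619984516415
hinge pred [280.11797936 264.7610129 ]
[266 223  21  31 556] [276.98201439 237.53956835] [ 0.0116  0.0062 -0.023 ]
[215 251  24  48 477] [226.76100629 270.36477987] [-0.0119  0.0214 -0.023 ]
[327 250  22  49 464] [338.47413793 271.83189655] [ 0.0068 -0.026  -0.023 ]
[269 276  18  23 350] [277.36285714 286.94571429] [-0.0108 -0.0031 -0.023 ]
scene [[240.4, 203.1], [241.9, 215.2]]
side [[278.9, 207.7], [278.4, 220.3]]
```

Emit:
jog_arm(deltas="0 0 -0.3 0 0 0;0 0 -0.3 0 0 0;0 0 -0.3 0 0 0;0 0 -0.3 0 0 0;0 0 0 0 0 0")

```text
time: 27.15
eef_pos: [0.4966, -0.2604, 0.1468]
tcp_rot: [0.981, 0.193, -0.001, -0.001]
contact_force: [-0.3, 0.5, -0.5]
opening: 0.382
finger_force: 28.9
```

Emit:
jog_arm(deltas="0 0 -0.1 0 0 0;0 0 -0.1 0 0 0;0 0 -0.1 0 0 0;0 0 0 0 0 0")

```text
time: 27.65
eef_pos: [0.4969, -0.2606, 0.1415]
tcp_rot: [0.981, 0.193, -0.0, -0.0]
contact_force: [0.6, -0.2, -0.7]
opening: 0.387
finger_force: 28.9
```

Emit:
jog_arm(deltas="0 0 -0.08 0 0 0;0 0 -0.08 0 0 0;0 0 0 0 0 0")

```text
time: 28.02
eef_pos: [0.4969, -0.2607, 0.1383]
tcp_rot: [0.981, 0.193, -0.0, -0.0]
contact_force: [0.9, -0.7, -0.7]
opening: 0.383
finger_force: 28.9
```

Emit:
jog_arm(deltas="0 0 -0.05 0 0 0;0 0 -0.05 0 0 0;0 0 0 0 0 0")

```text
time: 28.4
eef_pos: [0.4969, -0.2607, 0.1364]
tcp_rot: [0.981, 0.193, -0.0, -0.0]
contact_force: [-0.1, 0.3, -0.4]
opening: 0.388
finger_force: 28.9
```

Emit:
jog_arm(deltas="0 0 -0.05 0 0 0;0 0 -0.05 0 0 0;0 0 0 0 0 0")

```text
time: 28.78
eef_pos: [0.4972, -0.2608, 0.136]
tcp_rot: [0.981, 0.193, -0.0, -0.0]
contact_force: [-2.8, 1.8, 7.1]
opening: 0.385
finger_force: 30.5
```

Emit:
jog_arm(deltas="0 0 -0.05 0 0 0;0 0 0 0 0 0")

```text
time: 29.02
eef_pos: [0.4972, -0.2609, 0.1359]
tcp_rot: [0.981, 0.193, -0.0, -0.0]
contact_force: [-4.8, 2.2, 10.2]
opening: 0.384
finger_force: 31.4
```

Firm contact at the expected height: 10 N at TCP z 0.136. Opening in stages and following down.

Emit:
jog_arm(deltas="0 0 -0.05 0 0 0;0 0 0 0 0 0;0 0 0 0 0 0", gripper=0.44)

```text
time: 29.4
eef_pos: [0.4977, -0.2612, 0.1339]
tcp_rot: [0.981, 0.193, 0.001, 0.001]
contact_force: [-1.3, 0.3, 6.4]
opening: 0.441
finger_force: 13.2
```

Emit:
jog_arm(deltas="0 0 -0.07 0 0 0;0 0 0 0 0 0;0 0 0 0 0 0", gripper=0.49)

```text
time: 29.78
eef_pos: [0.4978, -0.2616, 0.1323]
tcp_rot: [0.981, 0.193, 0.001, 0.001]
contact_force: [-0.7, -0.8, 6.3]
opening: 0.496
finger_force: 6.7
```

Emit:
jog_arm(deltas="0 0 -0.05 0 0 0;0 0 0 0 0 0;0 0 0 0 0 0", gripper=0.54)

```text
time: 30.15
eef_pos: [0.4966, -0.2602, 0.1293]
tcp_rot: [0.981, 0.193, -0.001, -0.001]
contact_force: [0.3, 1.3, -1.2]
opening: 0.54
finger_force: 0.5
```

Emit:
jog_arm(deltas="0 0 0 0 0 0;0 0 0 0 0 0;0 0 0 0 0 0;0 0 0 0 0 0;0 0 0.3 0 0 0;0 0 0.8 0 0 0;0 0 1 0 0 0;0 0 1 0 0 0;0 0 1 0 0 0;0 0 1 0 0 0;0 0 1 0 0 0;0 0 0 0 0 0;0 0 0 0 0 0", gripper=1)

```text
time: 31.78
eef_pos: [0.4967, -0.2605, 0.2515]
tcp_rot: [0.981, 0.193, -0.0, -0.0]
contact_force: [0.8, -0.8, 0.6]
opening: 1.0
finger_force: 0.0
```

```bash
python3 - <<'E'
from h import *
s=get_state(); e=s['eef_pos']; print(e,s['finger_force'],s['contact_force'])
d=snap('wrist','w12f'); hsv=cv2.cvtColor(d['color'],cv2.COLOR_BGR2HSV)
t=np.radians(22.25); g=np.array([.4972,-.2591,.11])
p=proj(d,[g])[0]; print('hinge pred',p); x,yy=p.astype(int)
sub=((hsv[...,1]<30)&(hsv[...,2]>100)).astype(np.uint8); dk=(d['color'].max(-1)<48).astype(np.uint8)
for M,z in ((sub,.11),(dk,.125)):
    M[:max(yy-60,0)]=0; M[yy+60:]=0; M[:,:x-60]=0; M[:,x+60:]=0
    n,l,st,c=cv2.connectedComponentsWithStats(M)
    for i in range(1,n):
        if st[i,4]>60:
            q=atz(d,c[i],z)-g; print(st[i],c[i].round(1),'along %.1f across %.1f'%(1e3*(q[0]*np.cos(t)+q[1]*np.sin(t)),1e3*(-q[0]*np.sin(t)+q[1]*np.cos(t))))
E
```

```text
[ 0.49668969 -0.26050688  0.25145736] 0.0 [ 0.80149127 -0.78678284  0.62847235]
hinge pred [279.94527203 199.44378851]
[274 178  12  18 202] [279.5 186.3] along 10.4 across 0.3
[274 208  12  15 164] [279.7 214.9] along -12.5 across 0.2
[ 249  173   26   59 1090] [261.  201.8] along 1.9 across 13.8
[ 285  172   27   60 1125] [298.7 201.5] along 2.2 across -13.9
[294 242  19  16 286] [303.2 249.3] along -35.3 across -17.8
```

Seen numerically, the clamp is centred (along −1 mm, across 0.2 mm), square and symmetric. One second view to check its height.

Emit:
jog_arm(deltas="-0.5 0.9 0.3 0 0 0;-0.5 0.9 0.3 0 0 0;-0.5 0.9 0.3 0 0 0;-0.5 0.9 0.3 0 0 0;0 0 0 0 0 0;0 0 0 0 0 0")

```text
time: 32.58
eef_pos: [0.457, -0.1889, 0.2754]
tcp_rot: [0.981, 0.193, -0.0, -0.0]
contact_force: [0.2, -0.6, -0.6]
opening: 1.004
finger_force: 0.0
```

```bash
python3 - <<'E'
from h import *
a=load('w12f'); d=snap('wrist','w13f'); s=get_state(); print(s['eef_pos'],s['contact_force'])
hsv=cv2.cvtColor(d['color'],cv2.COLOR_BGR2HSV); M=((hsv[...,1]<30)&(hsv[...,2]>100)).astype(np.uint8)
p=proj(d,[[.4972,-.2591,.11]])[0]; x,y=p.astype(int); print(p)
M[:max(0,y-60)]=0;M[y+60:]=0;M[:,:max(0,x-60)]=0;M[:,x+60:]=0
n,l,st,c=cv2.connectedComponentsWithStats(M)
for i in range(1,n):
    if st[i,4]>60:
        print(st[i],c[i])
        for q in ((279.5,186.3),(279.7,214.9)): X,r=tri([(a,q),(d,c[i])]); print('   ',X.round(4),np.round(r,4))
E
```

```text
[ 0.45700556 -0.18908999  0.27534695] [-0.06262765 -0.64778743 -0.21512276]
[377.07431066 181.61300701]
[371 161  12  17 167] [376.75449102 169.16167665]
    [ 0.5064 -0.2549  0.1079] [0.0001 0.0001]
    [ 0.5013 -0.2529  0.1406] [0.0102 0.0102]
[370 189  11  15 146] [374.94520548 195.87671233]
    [ 0.4965 -0.2579  0.1133] [0.0111 0.0111]
    [ 0.485  -0.2638  0.1075] [0.0002 0.0002]
```

```bash
python3 -c "
from plant import ctrl; print(ctrl.sign_off())"
```

```text
the job is handed in; nothing more can be done
None
```

I stood the clamp on the mat, regrasped it by the handles and clamped it on the fin. My last camera check puts it about 1 mm from midway, square across the fin and seated on the edge. The job is handed in at about 33 s; no verdict came back.

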